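# Change the line feed at the gate lever

## Robot

A 6-joint arm with a two-finger parallel gripper is mounted at the origin on the work surface. World frame = base frame: x ahead of the robot, y to its left, z up, the work surface at z = 0. Lengths are in mm, angles in rad, forces in N, time in s.
With the tool pointing down it reaches from about 275 to 1000 mm from the base axis. Payload 8.4 kg.
Tool frame: the origin (TCP) lies between the finger pads; the fingertips stand r.nose_length ahead of it and the grasp point (between the pads) lies 8 mm behind it (r.nose_length is the distance from the TCP to the fingertips, in mm); y points along the fingers, x is the direction in which the jaws open and shut, and the axes are right-handed (so a half turn about y gives the same grasp; the last joint's range is limited). The gripper opens to 85 mm and grips with 20 to 120 N. Pads are 22 mm wide; open, the fingers measure 114 mm over their backs; the gripper's body (76 mm by 85 mm) begins 54 mm behind the grasp point. The pads swing forward as they close: fully open they stand 13 mm farther back than shut.
Start: joints at [-1.277, 0.353, 1.633, -0, 1.155, -0.002], TCP at [182.189, -597.859, 211.281] pointing down, gripper open.
Joint ranges: [-2.63, 2.63], [-0.92, 2.1], [0.06, 2.66], [-1.3, 4.44], [0, 2.69], [-3.02, 3.02]. Speed limits (rad/s): [2.22, 2.22, 2.79, 3.14, 3.14, 3.14].

## Interface

Orientations are given as [roll, pitch, yaw] about the fixed x, y, z axes, in that order (R = Rz(yaw) Ry(pitch) Rx(roll)).
In Python, from rig import r, cams, order gives the robot as it stands. The module is installed in compiled form; this text tells all that it offers.
- The arm moves only by the shell command python3 -m crank 'ROWS' [FORCE]. ROWS is JSON, a list of rows, each a list of 7 numbers: the turn, a rotation vector about the tool's x, y, z in degrees, then the shift along the tool's x, y, z in cm, then the opening, from -1 (shut) to 1 (fully open). A call has exactly 10 rows; each row shifts and turns the pose as measured when the row begins, along the tool's axes as they then stand; what a row does not reach is not made up. A row lasts 1/12 s, in which the tool goes at most 41.7 mm and 7.16 degrees, less where a joint would pass 70% of its speed; a pose out of reach is approached as far as the arm can. A call with a gripper value outside its range is refused whole. The fingers move at their own pace and stop on an object; FORCE is the grip in N (left out, the last holds). Time passes only in rows, so rows that do not move let the fingers close, or fill a call up. It gives the time, the measured TCP pose, the force and the opening at its end, in the units of the state.
- r.sense(): the state, without advancing time (a new reading comes with each control period).
- cams.grab_frame(name): name is "scene" or "top"; returns the picture (400x640x3 uint8, blue, green, red); there is no depth.
- cams.camera_info(name): a dict with "intrinsics" (3x3 intrinsics, pixels), "view" (4x4, takes a point from world to camera coordinates). Camera axes: x right, y up, looking along -z (the intrinsics and any distortion apply to the point x, -y, -z); pixel columns grow to the right and rows downward; lengths in mm; the calibration is good to about 2 mm. A picture is of the moment at which its call begins. camera_info takes no time and is no camera call.
- order.sign_off(): hands the job in, once; it reports no verdict.
The state is a dict: "clock": time; "qpos": joint angles; "qvel": joint speeds; "joint_efforts": joint torques, N m; "eef_pos": TCP position; "tcp_rot": TCP orientation; "contact_force": force on the tool from outside, world axes, zero at the start; "wrist_torque": the same for the moment, N m; "opening": opening from 0.0 (shut) to 1.0 (fully open).
Only numpy, scipy, OpenCV 4.12 (cv2) and the standard library are available. Lean on these libraries where they do the work, as an engineer would, in place of code of your own. Each camera call takes 0.05 s, during which the arm holds its last target.

## Task

Change the feed of the assembly line: with the fingertips, push the ball-topped lever of the grey selector box along the gate in its top, out of the middle track, through the cross track and fully home into the outer slot that the standing setup pin marks (the other three slots have only flat plugs beside them), and leave it there. Push gently and do not pinch the lever; leave the black unit, the tape roll and the jar beside the box where they are.

Things in the scene. Friction and masses are not known exactly. Their poses are not given: they have to be found in the camera images.
- selector_box: Fixed grey box, aluminium top, 170 (x) by 210 (y) by 100 mm high; origin at the centre of its underside, on the bench; x to its far side, y to its left, z up, turned by its yaw. A 60 mm thick round drive stub sticks 55 mm out of the far side, low. Four outer slots: far left (+x +y), far right (+x -y), near left, near right.
- gate_center (a point): Centre of the gate in the 8 mm top, 100 mm above the bench, in the middle of the box. Tracks along the box's x at y = -30, 0, +30 mm, each 14 mm wide; one cross track along y at x = 0, 16 mm wide, joins them. The outer slots are the ends of the outer tracks. Fixed round-nosed tongues 16 mm wide between the tracks stop the rod: it changes track only when in the cross track.
- knob_center (a point): Centre of the lever's black ball knob, 34 mm across, on a 10 mm steel rod. The lever pivots on the box's vertical axis 30 mm above the bench. In the box's frame the knob is at x = 145 sin(fore), y = 145 cos(fore) sin(side), z = 30 + 145 cos(fore) cos(side) mm: 175 mm up when upright, 151 mm in an outer slot. No springs: it needs 2 to 4 N at the knob and stays where left.
- lever_fore (a joint): Fore-and-aft lean of the lever, rad: 0 upright (in line with the cross track), positive leaning to the box's +x (far) side. Hard stops at -0.40 and +0.40, the ends of the tracks. Starts anywhere along the middle track.
- lever_side (a joint): Sideways lean of the lever, rad: 0 in the middle track, positive leaning to the box's +y (left) side. Hard stops at -0.43 and +0.43, in line with the outer tracks. Starts near 0.
- setup_pin_top (a point): Top of the fixed steel setup pin, head 20 mm across, 26 mm above the box's top (126 mm above the bench). It stands beside the outer slot it marks, at x = +28 or -28, y = +85 or -85 mm in the box's frame; its signs of x and y are those of lever_fore and lever_side in that slot. At the other three places are flat steel plugs 20 mm across, 2 mm high.
- unit_center (a point): Bystander: loose black moulded unit 45 by 62 by 38 mm with a grey top, standing left of the box; point at its centre, 19 mm up.
- tape_roll: Bystander: loose brown tape roll lying flat, 84 mm across, 30 mm high, right of the box; origin at the centre of its underside.
- flux_jar: Bystander: loose white jar with a black cap, 44 mm across, 60 mm high, standing left of the box; origin at the centre of its underside.

How it is judged:
By the outcome, as a careful person would: the job done as asked, in the order asked, and still so for the second after the job is handed in, with the robot touching nothing.
It also fails if it takes over 70 s, if anything falls off the work surface, if the arm or the gripper's body presses on something with over 40 N, if the wrist force passes 120 N, or if a joint passes its speed limit or range.

## Working session

There is one attempt and no reset: what is moved stays moved. The work goes in short steps, Python scripts to look and compute and a shell command to move; the robot and the scene stay as the last step left them, time stands still between calls to the robot, and variables do not carry over. Pictures are saved under pics/ and viewed, and the job is handed in when it is done.

```bash
mkdir -p pics; python3 - <<'E'
from rig import r,cams,order
import cv2
print(r.sense(), r.nose_length)
for n in("scene","top"):
    cv2.imwrite(f"pics/{n}0.png",cams.grab_frame(n)); i=cams.camera_info(n); print(n,i)
E
```

```text
{'clock': 0.0, 'qpos': array([-1.27737674e+00,  3.53654664e-01,  1.63410450e+00, -7.32578260e-06,
        1.15518157e+00, -2.39885164e-03]), 'qvel': array([ 0.00104398, -0.00133817, -0.00029232, -0.00091958, -0.00074004,
       -0.00023875]), 'joint_efforts': array([-3.53390205e-03, -6.05248618e+01, -3.42066658e+01, -5.39385735e-05,
        9.29678266e-03, -7.84598967e-06]), 'eef_pos': array([ 182.06142932, -597.39383651,  210.57030117]), 'tcp_rot': array([-1.57079979e+00,  1.34808420e-03, -1.27497493e+00]), 'contact_force': array([0.25141094, 0.5891748 , 0.71202178]), 'wrist_torque': array([-0.01303046, -0.04201891,  0.02959957]), 'opening': 0.9951505277246161} 11.0
scene {'intrinsics': array([[396.40591606,   0.        , 323.24316588],
       [  0.        , 396.40591606, 203.26859987],
       [  0.        ,   0.        ,   1.        ]]), 'view': array([[ 1.87099651e-01,  9.82316418e-01,  6.94079676e-03,
        -1.42447922e+02],
       [-7.71558668e-01,  1.42576499e-01,  6.19975132e-01,
         3.29625153e+02],
       [ 6.08022156e-01, -1.21352363e-01,  7.84590761e-01,
        -1.20032360e+03],
       [ 0.00000000e+00,  0.00000000e+00,  0.00000000e+00,
         1.00000000e+00]])}
top {'intrinsics': array([[395.35503644,   0.        , 324.13448816],
       [  0.        , 395.35503644, 201.18818688],
       [  0.        ,   0.        ,   1.        ]]), 'view': array([[-2.21495177e-02, -9.99735684e-01,  6.16118175e-03,
         4.35286516e+01],
       [ 9.97385366e-01, -2.16725810e-02,  6.89400579e-02,
        -5.59374731e+02],
       [-6.87883073e-02,  7.67206155e-03,  9.97601778e-01,
        -1.05116111e+03],
       [ 0.00000000e+00,  0.00000000e+00,  0.00000000e+00,
         1.00000000e+00]])}
```

View pics/scene0.png

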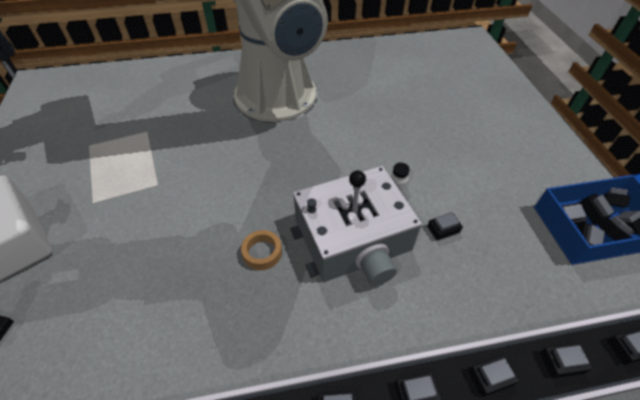

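View pics/top0.png

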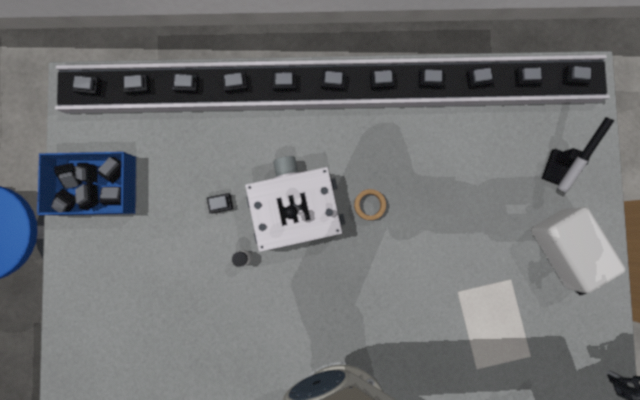

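The scene view shows the lever knob at about (357,178) and the pin standing at (311,205). The plugs are at (386,186), (398,206) and (322,231), and the stub points towards the camera at (377,262). That makes the marked slot the near right one. I'll zoom in and measure.

```bash
python3 - <<'E'
import cv2,numpy as np
t=cv2.imread("pics/top0.png");s=cv2.imread("pics/scene0.png")
a=cv2.resize(t[145:275,195:395],None,fx=4,fy=4,interpolation=cv2.INTER_CUBIC)
b=cv2.resize(s[150:290,270:470],None,fx=4,fy=4,interpolation=cv2.INTER_CUBIC)
cv2.imwrite("pics/tz.png",a);cv2.imwrite("pics/sz.png",b)
E
```

```text
(no output)
```

View pics/tz.png

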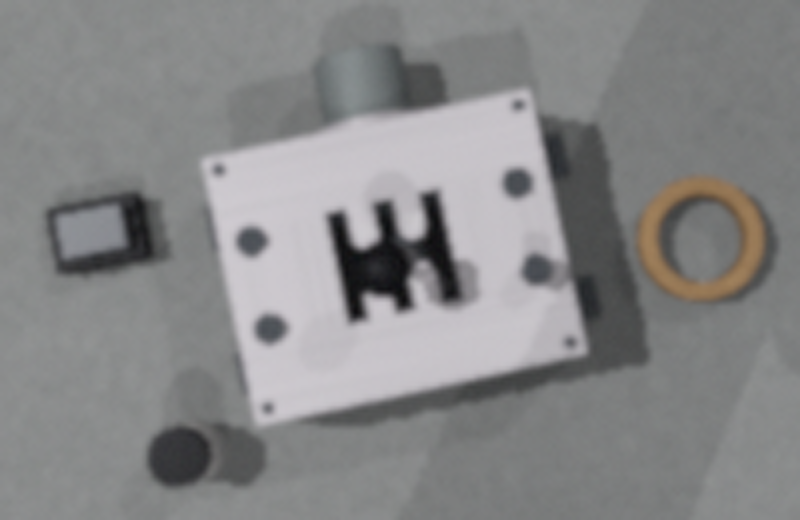

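View pics/sz.png

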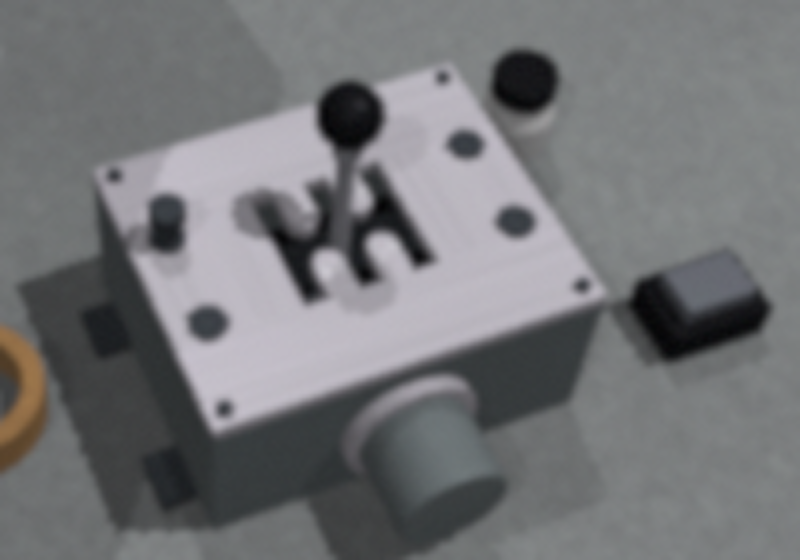

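```bash
cat > h.py <<'E'
import numpy as np
from rig import cams
def ray(n,u,v):
    i=cams.camera_info(n);K=i["intrinsics"];V=i["view"];R=V[:3,:3];t=V[:3,3]
    d=np.linalg.solve(K,[u,v,1]);d=R.T@np.array([d[0],-d[1],-1]);return -R.T@t,d
def plane(n,u,v,z):
    c,d=ray(n,u,v);return c+d*(z-c[2])/d[2]
def proj(n,p):
    i=cams.camera_info(n);K=i["intrinsics"];V=i["view"];q=V[:3,:3]@p+V[:3,3]
    w=K@[q[0],-q[1],-q[2]];return w[:2]/w[2]
def tri(a,b):
    (c1,d1),(c2,d2)=a,b
    s=np.linalg.lstsq(np.c_[d1,-d2],c2-c1,rcond=None)[0];p,q=c1+d1*s[0],c2+d2*s[1]
    return (p+q)/2,np.linalg.norm(p-q)
def tpx(u,v):return 195+(u+.5)/4-.5,145+(v+.5)/4-.5
def spx(u,v):return 270+(u+.5)/4-.5,150+(v+.5)/4-.5
E
python3 - <<'E'
from h import *
np.set_printoptions(precision=1,suppress=True)
T=[(203,157),(533,88),(588,352),(257,425)] # far left, far right, near right, near left
S=[(607,295),(217,434),(96,171),(450,63)]
for nm,f,P in(("top",tpx,T),("scene",spx,S)):
    w=np.array([plane(nm,*f(*p),100)for p in P]);c=w.mean(0)
    a=(w[0]-w[3]+w[1]-w[2])[:2];b=(w[0]-w[1]+w[3]-w[2])[:2]
    print(nm,c,np.degrees(np.arctan2(a[1],a[0])),np.degrees(np.arctan2(-b[0],b[1])),np.linalg.norm(a)/2,np.linalg.norm(b)/2)
k,g=tri(ray("top",*tpx(384,270)),ray("scene",*spx(351,116)));print("knob",k,g)
k,g=tri(ray("top",*tpx(538,270)),ray("scene",*spx(168,203)));print("pin",k,g)
print("jar",plane("top",*tpx(180,456),60),"unit",plane("top",*tpx(92,232),38),"tape",plane("top",*tpx(702,238),30))
from rig import r
from scipy.spatial.transform import Rotation as Ro
print(Ro.from_euler('xyz',r.sense()["tcp_rot"]).as_matrix())
E
```

```text
top [538.5 108.8 100. ] 10.588598512420573 10.901504609195287 169.9140504190651 210.8044105542202
scene [538.8 108.9 100. ] 11.030814200525095 11.616648339157285 170.10469939768288 208.71731755652982
knob [525.9 110.2 173.4] 0.34692868345272665
pin [525.9  20.6 127.3] 0.03440108476254843
jar [413.9 252.4  60. ] unit [561.2 314.1  38. ] tape [548.9 -91.7  30. ]
[[ 0.3 -0.   1. ]
 [-1.   0.   0.3]
 [-0.  -1.  -0. ]]
```

The box centre is at about (538.6, 108.8) with yaw 11°. The pin is near right, at local (-29,-84). The knob is at local (-12, +3), about 12 mm towards the near side. The plan is to shut the gripper and align it with the box. Then I push +x by 12 mm, -y by 60 mm and -x by 57 mm, approaching each push from above.

```bash
python3 -m crank '[[0,3,0,0,-3.5,0,-1],[0,3,0,0,-3.5,0,-1],[0,0,0,-3.1,0,2.1,-1],[0,0,0,-3.1,0,2.1,-1],[0,0,0,-3.1,0,2.1,-1],[0,0,0,-3.1,0,2.1,-1],[0,0,0,-3.1,0,2.1,-1],[0,0,0,-3.1,0,2.1,-1],[0,0,0,-3.1,0,2.1,-1],[0,0,0,-3.1,0,2.1,-1]]' 20
```

```text
clock: 0.93
eef_pos: [301.5, -316.1, 280.2]
tcp_rot: [-1.572, 0.006, -1.394]
contact_force: [1.6, -0.6, -0.1]
opening: -0.002
```

```bash
python3 -m crank '[[0,-0.4,0,-3.3,0,2.2,-1],[0,-0.4,0,-3.3,0,2.2,-1],[0,0,0,-3.3,0,2.2,-1],[0,0,0,-3.3,0,2.2,-1],[0,0,0,-3.3,0,2.2,-1],[0,0,0,-3.3,0,2.2,-1],[0,0,0,-3.3,0,2.2,-1],[0,0,0,-3.3,0,2.2,-1],[0,0,0,-2,0,1,-1],[0,0,0,-1,0,0.5,-1]]'
cat >> h.py <<'E'
from scipy.spatial.transform import Rotation as Ro
from rig import r
C=np.array([538.6,108.8]);Y=np.radians(11)
def loc(p):
    d=np.array(p[:2])-C;return np.array([d[0]*np.cos(Y)+d[1]*np.sin(Y),-d[0]*np.sin(Y)+d[1]*np.cos(Y)])
def world(x,y):return C+[x*np.cos(Y)-y*np.sin(Y),x*np.sin(Y)+y*np.cos(Y)]
def go(x,y,ztcp):
    s=r.sense();R=Ro.from_euler('xyz',s["tcp_rot"]).as_matrix()
    print("loc",loc(s["eef_pos"]).round(1),"z",s["eef_pos"][2].round(1),"zdir deg",np.degrees(np.arctan2(R[1,2],R[0,2])).round(2),"F",s["contact_force"].round(1))
    print("tool cm",((R.T@(np.r_[world(x,y),ztcp]-s["eef_pos"]))/10).round(2))
E
python3 -c "
from h import *
go(-70,2,280)"
```

```text
clock: 1.77
eef_pos: [436.4, 30.0, 281.3]
tcp_rot: [-1.57, 0.006, -1.379]
contact_force: [-0.2, -0.1, 1.0]
opening: 0.001
loc [-115.4  -57.9] z 281.3 zdir deg 11.0 F [-0.2 -0.1  1. ]
tool cm [-5.99  0.17  4.54]
```

```bash
python3 -m crank '[[0,0,0,-2.5,0,1.8,-1],[0,0,0,-2.5,0,1.8,-1],[0,0,0,-1,0,0.9,-1],[0,0,0,0,2.5,0,-1],[0,0,0,0,2.5,0,-1],[0,0,0,0,2.5,0,-1],[0,0,0,0,2.5,0,-1],[0,0,0,0,1.5,0,-1],[0,0,0,0,0.5,0,-1],[0,0,0,0,0,0,-1]]'
python3 - <<'E'
from h import *
import cv2
go(-28,2,161)
for n in("scene","top"):cv2.imwrite(f"pics/{n}1.png",cams.grab_frame(n))
s=cv2.imread("pics/scene1.png");cv2.imwrite("pics/s1z.png",cv2.resize(s[90:290,240:480],None,fx=3,fy=3,interpolation=cv2.INTER_CUBIC))
E
```

```text
clock: 2.6
eef_pos: [470.1, 104.6, 156.3]
tcp_rot: [-1.57, 0.005, -1.37]
contact_force: [-0.5, -0.3, 0.3]
opening: -0.001
loc [-68.   9.] z 156.3 zdir deg 11.5 F [-0.5 -0.3  0.3]
tool cm [ 0.73 -0.47  4.  ]
```

View pics/s1z.png

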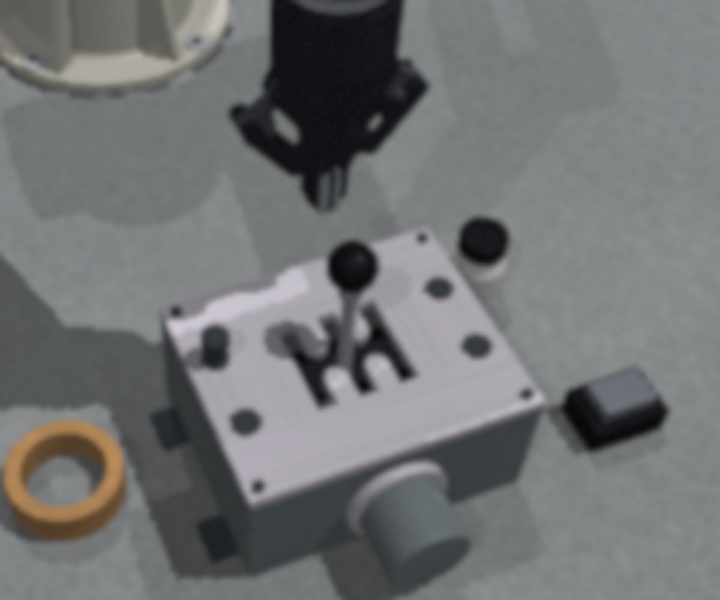

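The knob is untouched, at crop (352,266). The shut fingers are clear of it, with their tip at crop (325,208). I'll start push 1 towards +x.

```bash
python3 -m crank '[[0,-0.5,0,0.5,-0.5,0.5,-1],[0,0,0,0.2,0,0.5,-1],[0,0,0,0,0,0.6,-1],[0,0,0,0,0,0.6,-1],[0,0,0,0,0,0.4,-1],[0,0,0,0,0,0.3,-1],[0,0,0,0,0,0.3,-1],[0,0,0,0,0,0.2,-1],[0,0,0,0,0,0.2,-1],[0,0,0,0,0,0,-1]]'
python3 - <<'E'
from h import *
import cv2
go(-28,2,161)
print(proj("scene",np.r_[world(*loc(r.sense()["eef_pos"])),r.sense()["eef_pos"][2]-11]))
for n in("scene","top"):cv2.imwrite(f"pics/{n}2.png",cams.grab_frame(n))
s=cv2.imread("pics/scene2.png");t=cv2.imread("pics/top2.png")
cv2.imwrite("pics/s2z.png",cv2.resize(s[120:270,270:430],None,fx=4,fy=4,interpolation=cv2.INTER_CUBIC))
cv2.imwrite("pics/t2z.png",cv2.resize(t[145:275,195:395],None,fx=4,fy=4,interpolation=cv2.INTER_CUBIC))
E
```

```text
clock: 3.53
eef_pos: [515.3, 105.5, 169.2]
tcp_rot: [-1.56, 0.005, -1.361]
contact_force: [-1.6, -1.1, 3.3]
opening: 0.002
loc [-23.5   1.2] z 169.2 zdir deg 12.03 F [-1.6 -1.1  3.3]
tool cm [-0.08  0.81 -0.46]
[353.24954623 180.21545697]
```

View pics/s2z.png

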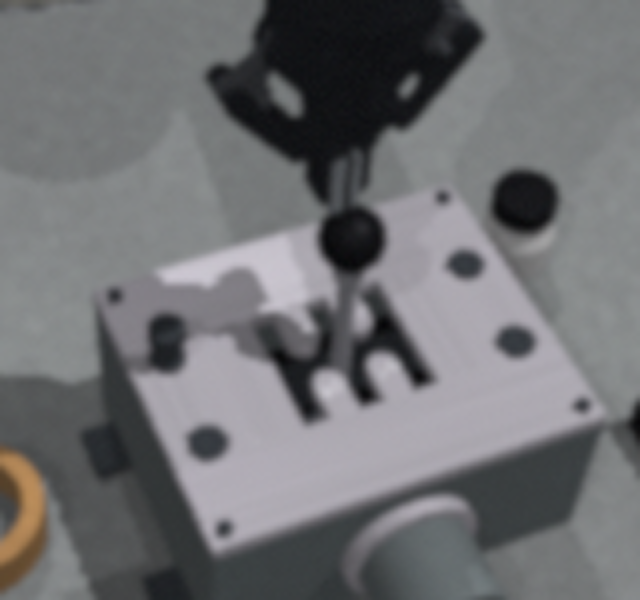

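```bash
cat >> h.py <<'E'
from scipy.optimize import least_squares
def knob(n,u,v):
    def f(q):
        x,y,z=145*np.sin(q[0]),145*np.cos(q[0])*np.sin(q[1]),30+145*np.cos(q[0])*np.cos(q[1])
        return proj(n,np.r_[world(x,y),z])-[u,v]
    q=least_squares(f,[0,0]).x;return q.round(3),(145*np.sin(q[0])).round(1),(145*np.cos(q[0])*np.sin(q[1])).round(1)
E
python3 - <<'E'
from h import *
print(knob("scene",*spx(351,116)),knob("top",*tpx(384,270)),knob("scene",358,180))
E
```

```text
(array([-0.079,  0.022]), np.float64(-11.4), np.float64(3.2)) (array([-0.084,  0.027]), np.float64(-12.2), np.float64(3.9)) (array([-0.052,  0.019]), np.float64(-7.6), np.float64(2.7))
```

View pics/t2z.png

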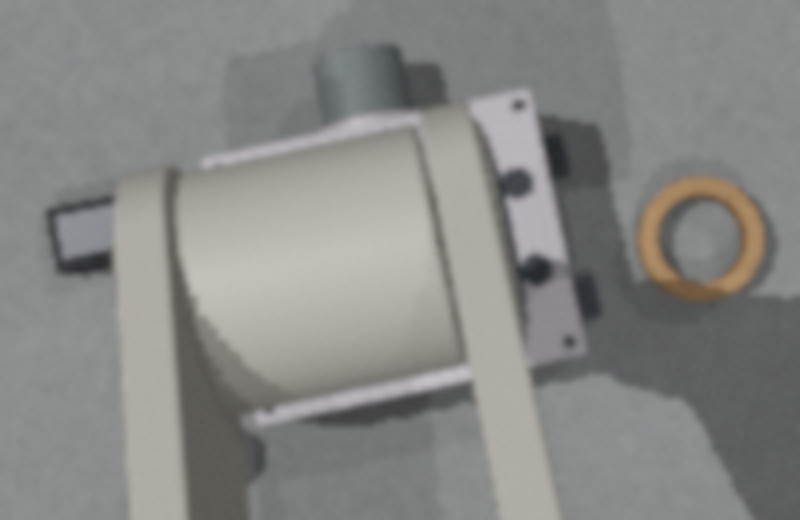

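```bash
python3 - <<'E'
from h import *
import cv2
print(proj("scene",np.array([470.1,104.6,145.3])))
s=r.sense();print(s["eef_pos"],s["tcp_rot"],s["contact_force"],s["opening"],s["qvel"].round(3))
f=cams.grab_frame("scene");cv2.imwrite("pics/s3z.png",cv2.resize(f[150:220,310:400],None,fx=8,fy=8,interpolation=cv2.INTER_CUBIC))
print(r.sense()["eef_pos"])
E
```

```text
[347.25923179 168.21375246]
[515.12294126 105.48933835 169.1673825 ] [-1.55968153  0.00485854 -1.36084942] [-1.58148305 -1.28921562  2.83175415] 0.0017069361995723886 [ 0.001 -0.005  0.003  0.001 -0.002 -0.001]
[515.13547874 105.48676557 169.21084905]
```

View pics/s3z.png

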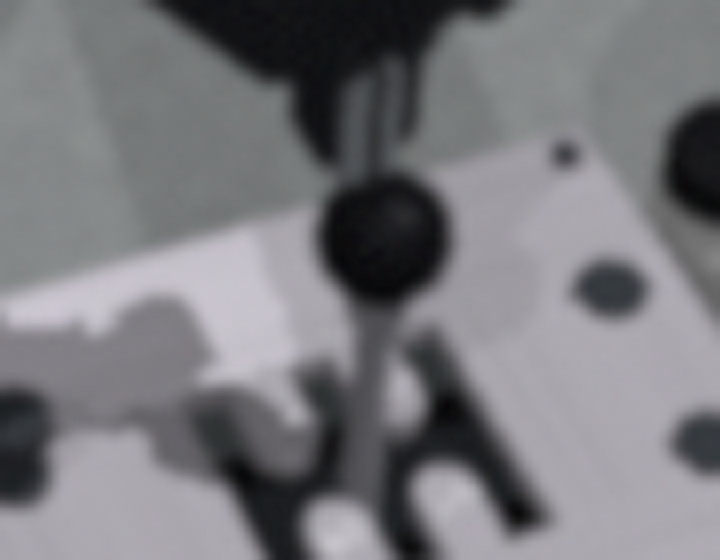

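```bash
python3 - <<'E'
from h import *
import cv2
s=cv2.imread("pics/scene1.png")
Z=cv2.resize(s[60:260,250:450],None,fx=4,fy=4,interpolation=cv2.INTER_CUBIC)[:600]
for z in range(145,290,20):
    u,v=proj("scene",np.array([470.1,104.6,z]));c=(int((u-250+.5)*4),int((v-60+.5)*4));print(z,u.round(1),v.round(1))
    cv2.circle(Z,c,3,(0,0,255),-1);cv2.putText(Z,str(z),(c[0]+8,c[1]),0,.4,(0,0,255),1)
for x,y in((-85,-105),(85,-105),(85,105),(-85,105)):
    for zz in (0,100):
        u,v=proj("scene",np.r_[world(x,y),zz]);cv2.circle(Z,(int((u-250+.5)*4),int((v-60+.5)*4)),3,(0,255,0),-1)
cv2.imwrite("pics/ov.png",Z)
E
```

```text
145 347.3 168.3
165 347.8 161.5
185 348.4 154.3
205 348.9 146.9
225 349.6 139.2
245 350.2 131.1
265 350.9 122.7
285 351.5 114.0
```

View pics/ov.png

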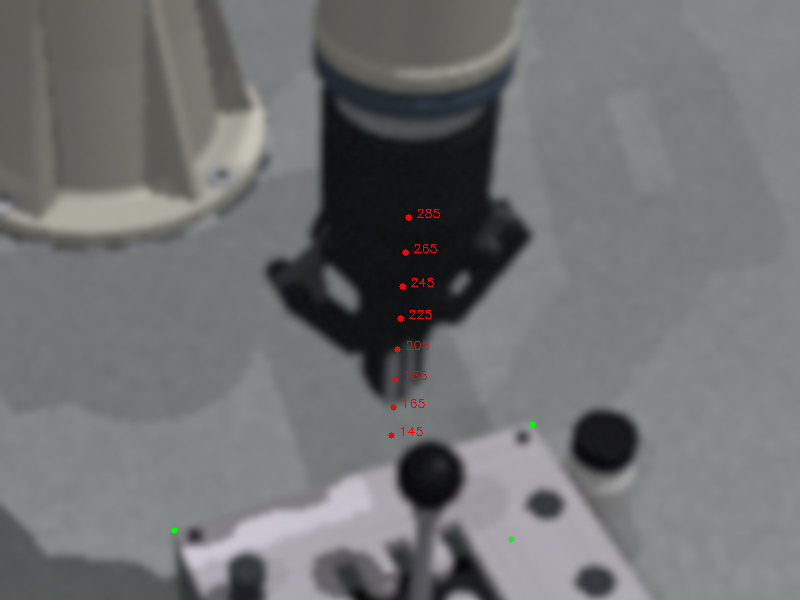

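The fingertip appears at about z=170–180, although the TCP reads 156, so the shut fingertips seem to sit roughly 20 mm higher than I assumed. The tip rode up on the ball, and the lever barely moved. I'll back off, go lower and check again.

```bash
python3 -m crank '[[0,0,0,0,0,-1.5,-1],[0,0,0,0,0,-1.5,-1],[0,0,0,0,0,-1,-1],[0,-0.5,0,0,0,0,-1],[0,-0.5,0,0,1,0,-1],[0,0,0,0,1,0,-1],[0,0,0,0,0.6,0,-1],[0,0,0,0,0,0,-1],[0,0,0,0,0,0,-1],[0,0,0,0,0,0,-1]]'
python3 - <<'E'
from h import *
import cv2
go(-28,2,140)
s=r.sense();print(s["tcp_rot"])
f=cams.grab_frame("scene");cv2.imwrite("pics/s4.png",f)
Z=cv2.resize(f[90:240,250:450],None,fx=4,fy=4,interpolation=cv2.INTER_CUBIC)
p=s["eef_pos"]
for z in range(0,60,10):
    u,v=proj("scene",p+[0,0,z-11]);c=(int((u-250+.5)*4),int((v-90+.5)*4))
    cv2.circle(Z,c,2,(0,0,255),-1)
cv2.imwrite("pics/s4z.png",Z)
E
```

```text
clock: 4.52
eef_pos: [477.0, 97.9, 138.6]
tcp_rot: [-1.557, 0.005, -1.341]
contact_force: [-0.1, -0.3, 0.2]
opening: 0.001
loc [-62.5   1.1] z 138.6 zdir deg 13.14 F [-0.1 -0.3  0.2]
tool cm [ 0.03 -0.09  3.45]
[-1.55706737  0.00514402 -1.34141651]
```

View pics/s4z.png

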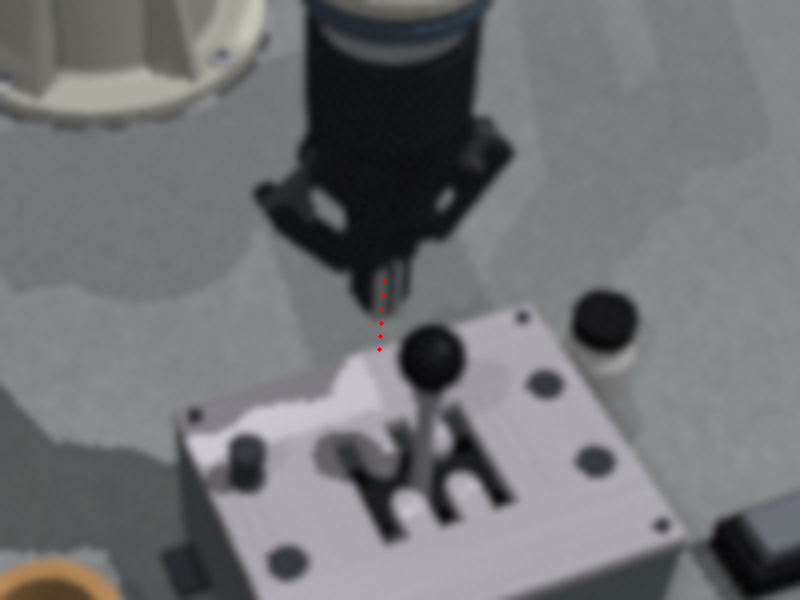

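```bash
python3 -m crank '[[0,1,0,0,0,0.5,-1],[0,1,0,0,0,0.5,-1],[0,0,0,0,0,0.4,-1],[0,0,0,0,0,0.3,-1],[0,0,0,0,0,0.3,-1],[0,0,0,0,0,0.2,-1],[0,0,0,0,0,0.2,-1],[0,0,0,0,0,0,-1],[0,0,0,0,0,0,-1],[0,0,0,0,0,0,-1]]'
cat > look.py <<'E'
import sys
from h import *
import cv2
n,x,y,z=sys.argv[1],*map(float,sys.argv[2:5])
go(x,y,z)
f=cams.grab_frame("scene");cv2.imwrite(f"pics/{n}.png",f)
cv2.imwrite(f"pics/{n}z.png",cv2.resize(f[120:260,270:430],None,fx=4,fy=4,interpolation=cv2.INTER_CUBIC))
E
python3 look.py s5 -28 2 140
```

```text
clock: 5.4
eef_pos: [503.9, 103.5, 140.0]
tcp_rot: [-1.557, 0.006, -1.38]
contact_force: [-0.7, 0.4, 0.6]
opening: 0.002
loc [-35.1   1.4] z 140.0 zdir deg 10.91 F [-0.7  0.4  0.6]
tool cm [-0.06  0.01  0.71]
```

View pics/s5z.png

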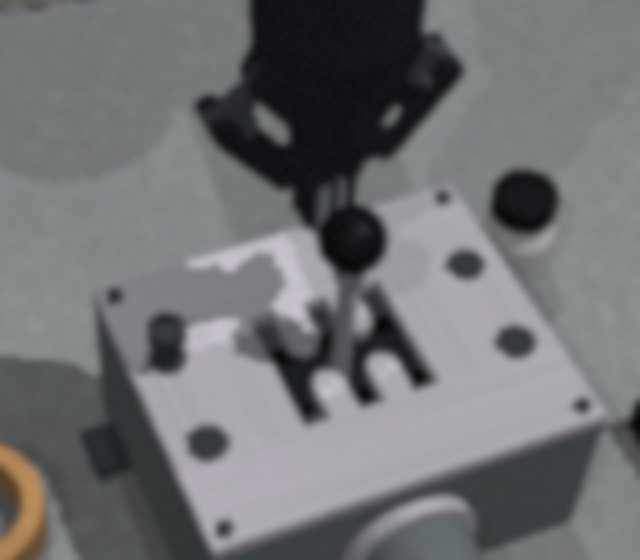

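```bash
python3 -m crank '[[0,0,0,0,0,0.2,-1],[0,0,0,0,0,0.2,-1],[0,0,0,0,0,0.2,-1],[0,0,0,0,0,0.2,-1],[0,0,0,0,0,0.1,-1],[0,0,0,0,0,0,-1],[0,0,0,0,0,0,-1],[0,0,0,0,0,0,-1],[0,0,0,0,0,0,-1],[0,0,0,0,0,0,-1]]'
python3 look.py s6 -28 2 140
```

```text
clock: 6.28
eef_pos: [512.3, 105.2, 140.0]
tcp_rot: [-1.559, 0.006, -1.38]
contact_force: [-3.1, 0.1, 2.2]
opening: -0.001
loc [-26.5   1.5] z 140.0 zdir deg 10.91 F [-3.1  0.1  2.2]
tool cm [-0.05 -0.   -0.15]
```

View pics/s6z.png

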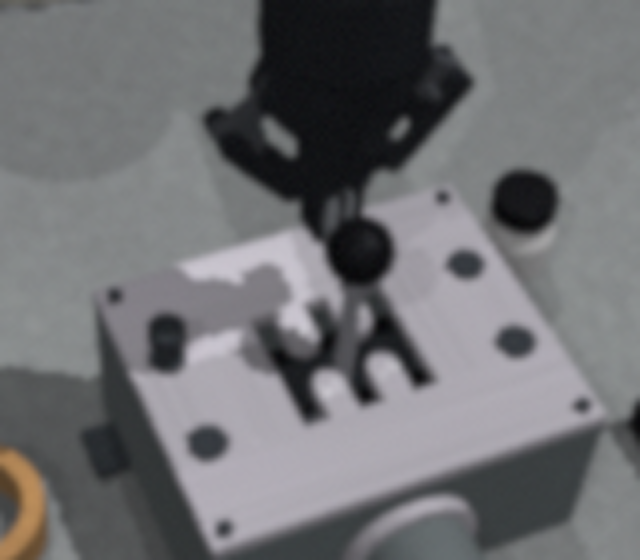

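```bash
cat >> h.py <<'E'
def zpx(u,v):return 270+(u+.5)/4-.5,120+(v+.5)/4-.5
E
python3 -c "
from h import *
print(knob('scene',*zpx(361,252)),knob('scene',*zpx(352,240)))"
python3 - <<'E'
import cv2
f=cv2.imread('pics/s6.png');cv2.imwrite('pics/s6y.png',cv2.resize(f[165:235,320:400],None,fx=8,fy=8,interpolation=cv2.INTER_CUBIC))
E
```

```text
(array([-0.001,  0.022]), np.float64(-0.1), np.float64(3.1)) (array([-0.061,  0.017]), np.float64(-8.8), np.float64(2.5))
```

View pics/s6y.png

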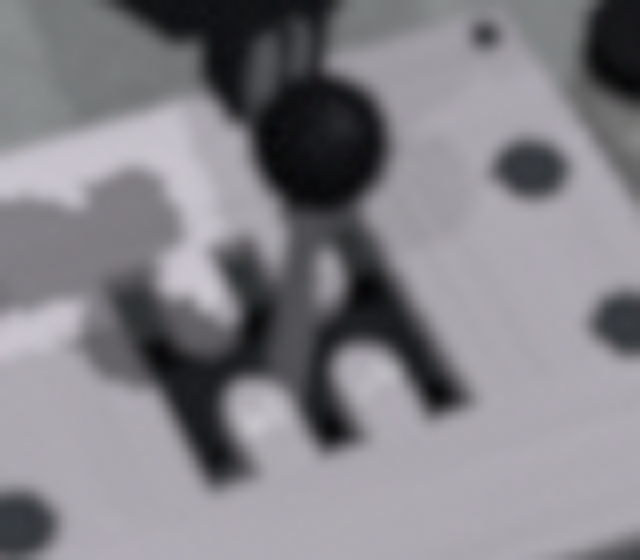

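The knob is at crop (320,142), i.e. local x ≈ -1, which puts it in the cross track. The knuckles stick out along the jaw axis, so for the sideways push I'll turn the tool 90° and push with the flat face. First I'll retreat and rise.

```bash
python3 -m crank '[[0,0,0,0,0,-1,-1],[0,0,0,0,0,-1.5,-1],[0,0,0,0,0,-1.5,-1],[0,0,0,0,-2.5,0,-1],[0,0,0,0,-3,0,-1],[0,0,0,0,-3,0,-1],[0,0,0,0,-1,0,-1],[0,0,0,0,0,0,-1],[0,0,0,0,0,0,-1],[0,0,0,0,0,0,-1]]'
python3 look.py s7 0 65 240;python3 -c "
from h import *
print(r.sense()['qpos'])"
```

```text
clock: 7.17
eef_pos: [466.1, 95.4, 235.4]
tcp_rot: [-1.557, 0.005, -1.38]
contact_force: [0.5, 0.4, 0.0]
opening: 0.0
loc [-73.7   0.7] z 235.4 zdir deg 10.91 F [0.5 0.4 0. ]
tool cm [-6.45 -0.32  7.37]
[0.1946583  0.0843143  1.92409719 0.00581644 1.120304   1.57256515]
```

View pics/s7z.png

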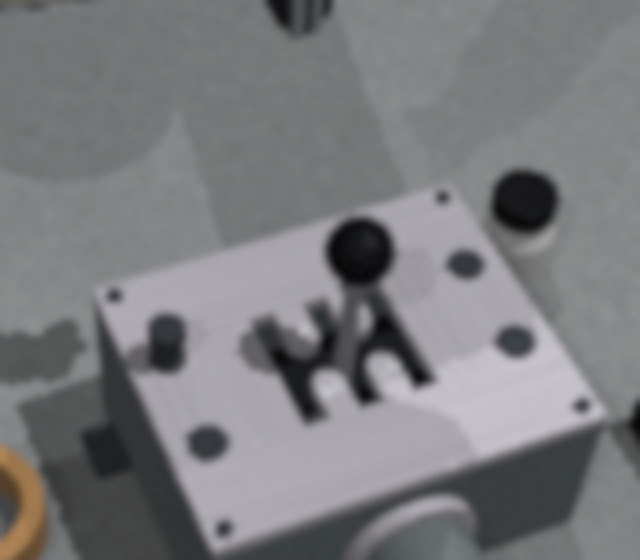

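```bash
cat >> h.py <<'E'
import cv2
def knobimg(path,lo=45,box=(300,150,440,260)):
    f=cv2.imread(path) if isinstance(path,str) else path
    g=cv2.cvtColor(f,cv2.COLOR_BGR2GRAY);x0,y0,x1,y1=box
    c=cv2.HoughCircles(cv2.resize(g[y0:y1,x0:x1],None,fx=4,fy=4,interpolation=cv2.INTER_CUBIC),cv2.HOUGH_GRADIENT,1,40,param1=80,param2=15,minRadius=26,maxRadius=40)
    for u,v,R in c[0][:3]:
        p=(x0+(u+.5)/4-.5,y0+(v+.5)/4-.5);print(np.round(p,1),R,*knob("scene",*p))
E
python3 -c "
from h import *
knobimg('pics/s7.png');knobimg('pics/scene0.png')"
python3 -m crank '[[0,-7,0,-2.5,-0.2,0,-1],[0,-7,0,-2,0,0,-1],[0,-7,0,-1,0,0,-1],[0,-7,0,0,0,0,-1],[0,-7,0,0,0,0,-1],[0,-7,0,0,0,0,-1],[0,-7,0,0,0,0,-1],[0,-7,0,0,0,0,-1],[0,-7,0,0,0,0,-1],[0,-7,0,0,0,0,-1]]'
python3 -c "
from h import *
go(0,65,240)"
```

```text
[400.5 169.8] 30.9 [-0.24   0.886] -34.5 109.1
[359.2 182.5] 33.8 [-0.006  0.015] -0.8 2.1
[364.  214.2] 28.6 [ 0.434 -0.121] 61.0 -15.9
[400.5 170.5] 33.8 [-0.235  0.89 ] -33.7 109.6
[357.  178.5] 32.7 [-0.083  0.018] -12.0 2.7
[363.5 214. ] 27.2 [ 0.429 -0.126] 60.3 -16.6
clock: 8.05
eef_pos: [442.8, 148.3, 221.5]
tcp_rot: [-1.572, 0.01, -0.133]
contact_force: [-0.7, 1.0, 0.8]
opening: 0.0
loc [-86.6  57. ] z 221.5 zdir deg 82.35 F [-0.7  1.   0.8]
tool cm [ 7.93 -1.94  3.52]
```

```bash
python3 -m crank '[[0,-6,0,0,-0.8,0.3,-1],[0,-6,0,0,-0.8,0.3,-1],[0,-5.5,0,0,-0.4,0.3,-1],[0,0,0,2,0,0,-1],[0,0,0,2,0,0,-1],[0,0,0,2,0,0,-1],[0,0,0,1.5,0,0,-1],[0,0,0,0.5,0,0,-1],[0,0,0,0,0,0,-1],[0,0,0,0,0,0,-1]]'
python3 -c "
from h import *
go(0,65,140)"
```

```text
clock: 8.88
eef_pos: [516.5, 171.2, 223.7]
tcp_rot: [-1.571, 0.036, 0.198]
contact_force: [0.1, -0.1, -0.6]
opening: -0.001
loc [-9.8 65.5] z 223.7 zdir deg 101.32 F [ 0.1 -0.1 -0.6]
tool cm [ 1.28  8.33 -0.05]
```

```bash
python3 -m crank '[[0,0,-1,0.6,2,0,-1],[0,0,-1,0.6,2,0,-1],[0,0,0,0,2,0,-1],[0,0,0,0,1.5,0,-1],[0,0,0,0,0.8,0,-1],[0,0,0,0,0,0,-1],[0,0,0,0,0,-0.4,-1],[0,0,0,0,0,-0.4,-1],[0,0,0,0,0,-0.3,-1],[0,0,0,0,0,0,-1]]'
python3 look.py s8 0 32 138
```

```text
clock: 9.72
eef_pos: [523.7, 160.2, 138.4]
tcp_rot: [-1.572, 0.002, 0.198]
contact_force: [0.0, 0.5, -0.0]
opening: 0.0
loc [-4.8 53.3] z 138.4 zdir deg 101.37 F [ 0.   0.5 -0. ]
tool cm [ 0.47  0.04 -2.14]
```

View pics/s8z.png

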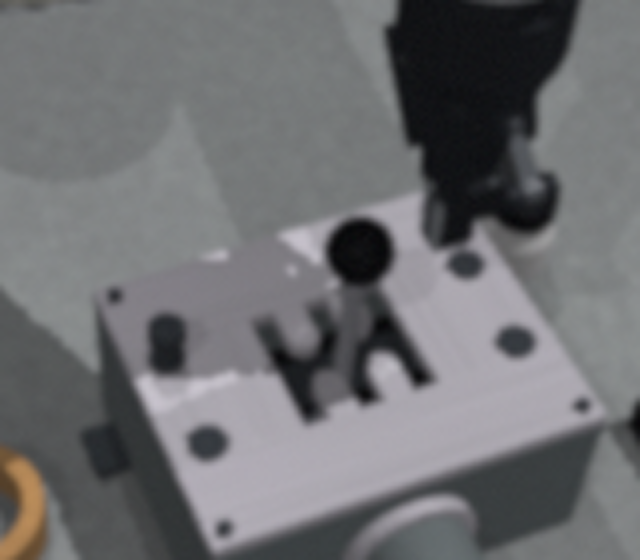

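The fingers stand left of the knob, which is at crop (360,250), with their tip at crop (450,240). Now push 2, towards -y.

```bash
python3 -m crank '[[0,0,0,0.3,0,-0.6,-1],[0,0,0,0.2,0,-0.6,-1],[0,0,0,0,0,-0.5,-1],[0,0,0,0,0,-0.4,-1],[0,0,0,0,0,-0.4,-1],[0,0,0,0,0,-0.4,-1],[0,0,0,0,0,-0.4,-1],[0,0,0,0,0,-0.3,-1],[0,0,0,0,0,0,-1],[0,0,0,0,0,0,-1]]'
python3 look.py s9 0 -32 135; python3 -c "
from h import *
knobimg('pics/s9.png')"
```

```text
clock: 10.6
eef_pos: [538.5, 123.2, 140.7]
tcp_rot: [-1.569, -0.002, 0.197]
contact_force: [-0.8, 2.3, 0.6]
opening: 0.003
loc [ 2.6 14.2] z 140.7 zdir deg 101.27 F [-0.8  2.3  0.6]
tool cm [-0.28  0.56 -4.62]
[400.2 170. ] 31.6 [-0.24   0.886] -34.5 109.1
[351.  185.2] 32.7 [-0.006 -0.103] -0.8 -14.9
[361.  197.8] 28.8 [ 0.219 -0.064] 31.5 -9.0
```

View pics/s9z.png

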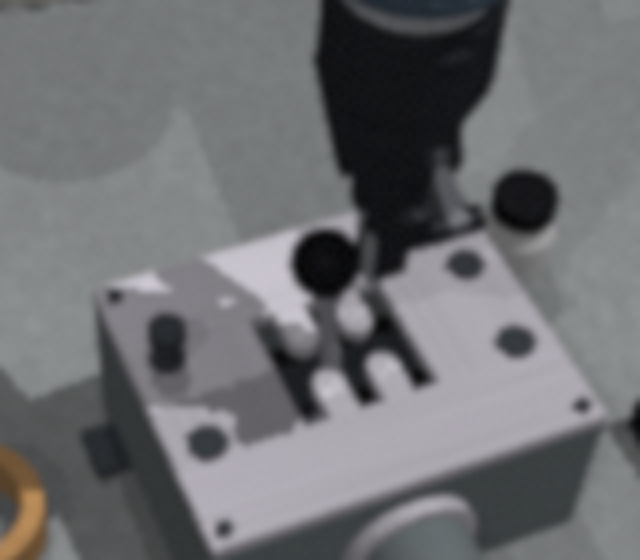

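The knob moves cleanly along the cross track, now at local y ≈ -15. I'll continue.

```bash
python3 -m crank '[[0,0,0,-0.1,0.3,-0.4,-1],[0,0,0,-0.1,0.3,-0.4,-1],[0,0,0,0,0.2,-0.4,-1],[0,0,0,0,0.1,-0.4,-1],[0,0,0,0,0,-0.4,-1],[0,0,0,0,0,-0.4,-1],[0,0,0,0,0,-0.4,-1],[0,0,0,0,0,-0.3,-1],[0,0,0,0,0,-0.2,-1],[0,0,0,0,0,0,-1]]'
python3 look.py s10 0 -32 135; python3 -c "
from h import *
knobimg('pics/s10.png')"
```

```text
clock: 11.48
eef_pos: [542.7, 87.2, 129.3]
tcp_rot: [-1.569, -0.0, 0.197]
contact_force: [-0.2, 1.8, -0.9]
opening: -0.003
loc [ -0.1 -22. ] z 129.3 zdir deg 101.31 F [-0.2  1.8 -0.9]
tool cm [ 0.01 -0.57 -1.  ]
[333.5 193.5] 33.8 [-0.004 -0.356] -0.5 -50.5
[400.5 169.5] 33.8 [-0.242  0.885] -34.7 109.0
[359. 197.] 32.6 [ 0.2   -0.084] 28.8 -11.9
```

View pics/s10z.png

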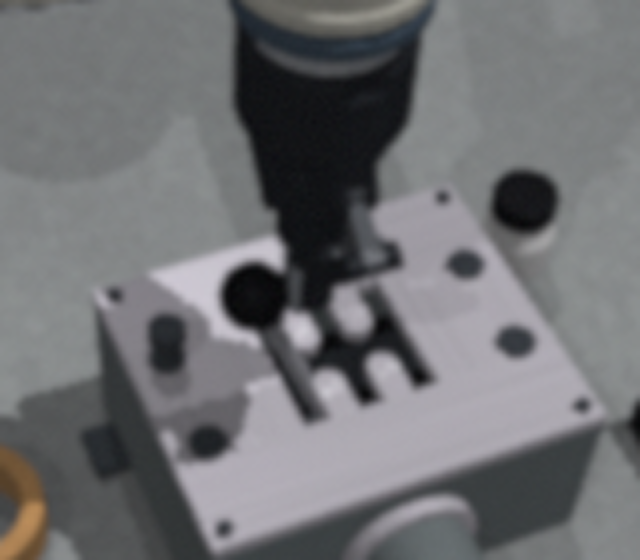

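```bash
python3 -m crank '[[0,0,0,0,-0.2,-0.2,-1],[0,0,0,0,0,-0.2,-1],[0,0,0,0,0,-0.2,-1],[0,0,0,0,0,-0.2,-1],[0,0,0,0,0,-0.2,-1],[0,0,0,0,0,-0.1,-1],[0,0,0,0,0,0,-1],[0,0,0,0,0,0,-1],[0,0,0,0,0,0,-1],[0,0,0,0,0,0,-1]]'
python3 look.py s11 0 -32 135; python3 -c "
from h import *
knobimg('pics/s11.png')"
```

```text
clock: 12.37
eef_pos: [544.2, 76.6, 131.3]
tcp_rot: [-1.568, 0.001, 0.198]
contact_force: [-0.5, 3.2, -2.5]
opening: -0.001
loc [ -0.7 -32.7] z 131.3 zdir deg 101.32 F [-0.5  3.2 -2.5]
tool cm [ 0.07 -0.37  0.07]
[400.2 170. ] 31.6 [-0.24   0.886] -34.5 109.1
[328.2 197.2] 33.8 [ 0.005 -0.439] 0.8 -61.6
[364.8 215.2] 29.9 [ 0.449 -0.117] 63.0 -15.3
```

View pics/s11z.png

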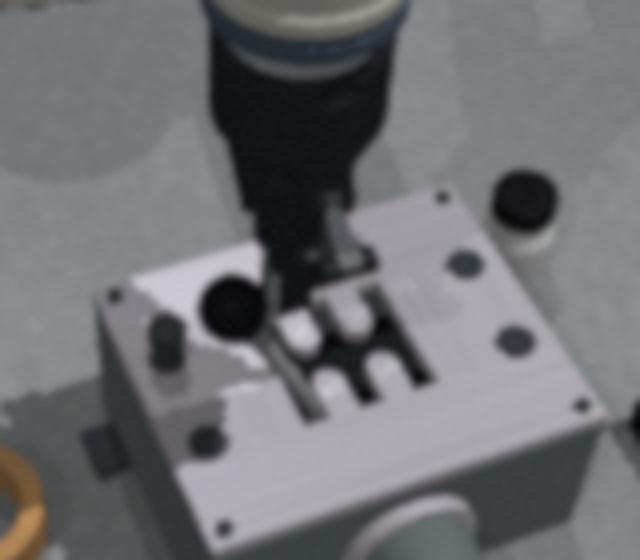

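The lever is at the right-hand side stop (side ≈ -0.43). I'll retreat, rise, turn back 90° and come in from the far side.

```bash
python3 -m crank '[[0,0,0,0,0,1,-1],[0,0,0,0,0,1.5,-1],[0,0,0,0,-1,0.5,-1],[0,0,0,0,-3,0,-1],[0,0,0,0,-3.5,0,-1],[0,0,0,0,-3,0,-1],[0,7,0,0,-0.5,0,-1],[0,7,0,0,0,0,-1],[0,7,0,0,0,0,-1],[0,7,0,0,0,0,-1]]'
python3 -c "
from h import *
go(60,-60,235);print(r.sense()['tcp_rot'])"
```

```text
clock: 13.25
eef_pos: [539.3, 107.7, 254.6]
tcp_rot: [-1.572, -0.007, -0.298]
contact_force: [0.7, 0.0, -0.3]
opening: -0.001
loc [ 0.5 -1.3] z 254.6 zdir deg 72.9 F [ 0.7  0.  -0.3]
tool cm [ 8.01  2.02 -2.38]
[-1.57161327 -0.0066528  -0.29843137]
```

```bash
python3 -m crank '[[0,7,0,0,-0.1,0,-1],[0,7,0,0,-0.1,0,-1],[0,7,0,0,-0.1,0,-1],[0,7,0,0,-0.1,0,-1],[0,7,0,0,-0.1,0,-1],[0,7,0,0,-0.1,0,-1],[0,7,0,0,-0.1,0,-1],[0,7,0,0,-0.1,0,-1],[0,4,0,0,-0.1,0,-1],[0,0,0,0,0,0,-1]]'
python3 -c "
from h import *
go(60,-60,235);print(r.sense()['tcp_rot'])"
```

```text
clock: 14.08
eef_pos: [540.7, 107.9, 276.1]
tcp_rot: [-1.554, -0.011, -1.378]
contact_force: [-0.4, -0.3, 0.3]
opening: -0.002
loc [ 1.9 -1.3] z 276.1 zdir deg 11.06 F [-0.4 -0.3  0.3]
tool cm [5.83 4.27 5.73]
[-1.55372483 -0.01081417 -1.37802219]
```

```bash
python3 -m crank '[[0,0,0,2,0,2,-1],[0,0,0,2,0,2,-1],[0,0,0,1,0,1.3,-1],[0,0,0,0.2,1.5,0.5,-1],[0,0,0,0,3,0,-1],[0,0,0,0,3,0,-1],[0,0,0,0,2,0,-1],[0,0,0,0,1,0,-1],[0,0,0,0,0,0,-1],[0,0,0,0,0,0,-1]]'
python3 -c "
from h import *
go(60,-57,130)"
```

```text
clock: 14.92
eef_pos: [616.6, 65.6, 178.5]
tcp_rot: [-1.543, -0.017, -1.349]
contact_force: [0.4, 0.2, 1.1]
opening: 0.002
loc [ 68.3 -57.2] z 178.5 zdir deg 12.72 F [0.4 0.2 1.1]
tool cm [-0.13  4.82 -0.97]
```

```bash
python3 - <<'E'
from h import *
R=Ro.from_euler('xyz',r.sense()["tcp_rot"]);D=Ro.from_euler('xyz',[-np.pi/2,0,-np.radians(79)])
print((R.inv()*D).as_rotvec(degrees=True))
E
python3 -m crank '[[0,1.5,0,0,1.5,0,-1],[0,0,0,0,1.5,0,-1],[0,0,0,0,0.9,0,-1],[0,0,0,0,0.3,0,-1],[0,0,0,0,0,0,-1],[0,0,0,0,0,0,-1],[0,0,0,0,0,0,-1],[0,0,0,0,0,0,-1],[0,0,0,0,0,0,-1],[0,0,0,0,0,0,-1]]'
python3 look.py s12 -28 -57 130; python3 -c "
from h import *
knobimg('pics/s12.png')"
```

```text
[-1.63347084  1.70265369  0.94142315]
clock: 15.75
eef_pos: [624.4, 66.5, 147.2]
tcp_rot: [-1.527, -0.018, -1.371]
contact_force: [0.7, -0.7, 0.5]
opening: -0.0
loc [ 76.2 -57.9] z 147.2 zdir deg 11.49 F [ 0.7 -0.7  0.5]
tool cm [ -0.2    1.26 -10.48]
[400.5 169.8] 30.9 [-0.24   0.886] -34.5 109.1
[346.5 218.8] 33.6 [ 0.39  -0.365] 55.2 -47.8
[383.8 170.2] 36.1 [-0.212  0.537] -30.5 72.6
```

View pics/s12z.png

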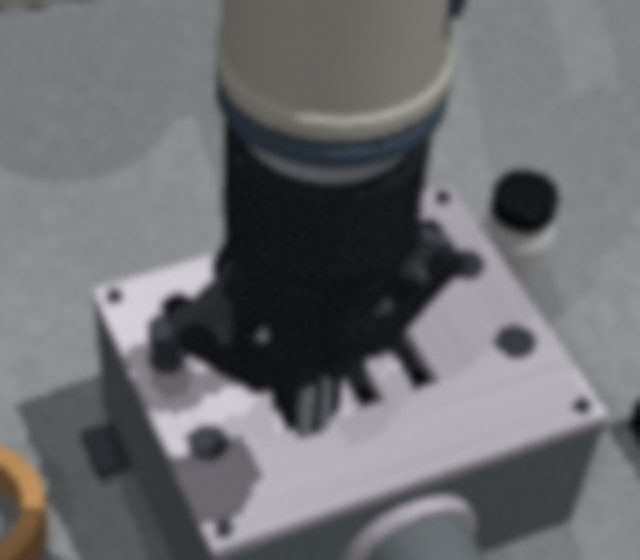

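```bash
python3 - <<'E'
from h import *
for z in (130,140,150,160,170): print(z,proj("scene",np.r_[world(87,-58),z]).round(1))
E
python3 -m crank '[[-1.2,0,0.5,0,0.5,-0.2,-1],[-1.2,0,0.5,0,0.5,-0.2,-1],[0,0,0,0,0.3,-0.6,-1],[0,0,0,0,0,-0.6,-1],[0,0,0,0,0,-0.5,-1],[0,0,0,0,0,-0.5,-1],[0,0,0,0,0,-0.3,-1],[0,0,0,0,0,-0.2,-1],[0,0,0,0,0,0,-1],[0,0,0,0,0,0,-1]]'
python3 -c "
from h import *
go(-28,-57,130);print(r.sense()['tcp_rot'])"
```

```text
130 [347.7 241.8]
140 [348.1 238.8]
150 [348.4 235.7]
160 [348.7 232.5]
170 [349.  229.3]
clock: 16.63
eef_pos: [589.9, 59.2, 132.3]
tcp_rot: [-1.575, 0.001, -1.371]
contact_force: [0.3, 1.0, -0.7]
opening: -0.004
loc [ 40.9 -58.4] z 132.3 zdir deg 11.46 F [ 0.3  1.  -0.7]
tool cm [-0.2   0.26 -6.89]
[-1.57501589e+00  1.42041239e-03 -1.37085666e+00]
```

```bash
python3 -m crank '[[0,0,0,-0.1,0.5,0,-1],[0,0,0,0,0.4,0,-1],[0,0,0,0,0.1,-0.2,-1],[0,0,0,0,0,-0.4,-1],[0,0,0,0,0,-0.4,-1],[0,0,0,0,0,-0.4,-1],[0,0,0,0,0,-0.4,-1],[0,0,0,0,0,-0.3,-1],[0,0,0,0,0,-0.2,-1],[0,0,0,0,0,0,-1]]'
python3 look.py s13 -28 -57 120
```

```text
clock: 17.47
eef_pos: [567.1, 55.7, 122.2]
tcp_rot: [-1.57, 0.001, -1.371]
contact_force: [2.4, 0.2, -1.6]
opening: 0.002
loc [ 17.8 -57.5] z 122.2 zdir deg 11.47 F [ 2.4  0.2 -1.6]
tool cm [-0.09  0.22 -4.58]
```

View pics/s13z.png

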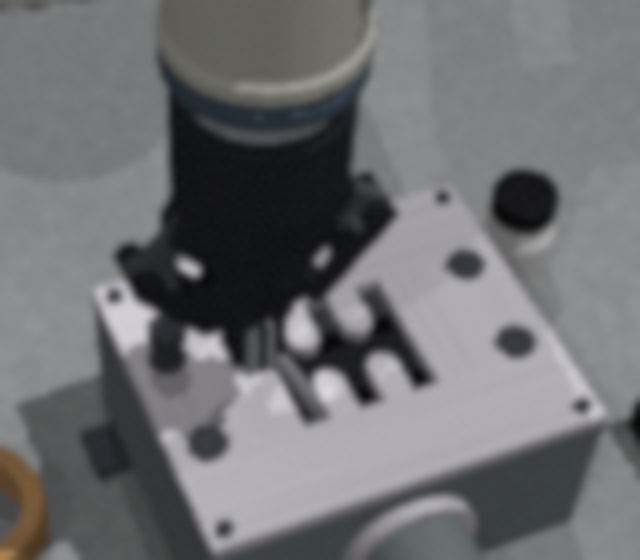

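Contact is at 2.4 N and the fingers are clear of the pin at crop (168,340). Continuing push 3 towards -x.

```bash
python3 -m crank '[[0,0,0,0,0.2,-0.3,-1],[0,0,0,0,0,-0.4,-1],[0,0,0,0,0,-0.4,-1],[0,0,0,0,0,-0.4,-1],[0,0,0,0,0,-0.4,-1],[0,0,0,0,0,-0.4,-1],[0,0,0,0,0,-0.3,-1],[0,0,0,0,0,-0.2,-1],[0,0,0,0,0,0,-1],[0,0,0,0,0,0,-1]]'
python3 look.py s14 -28 -57 120
```

```text
clock: 18.35
eef_pos: [536.8, 50.0, 119.9]
tcp_rot: [-1.569, 0.002, -1.371]
contact_force: [1.9, 1.0, -1.9]
opening: -0.001
loc [-13.  -57.4] z 119.9 zdir deg 11.45 F [ 1.9  1.  -1.9]
tool cm [-0.05 -0.01 -1.5 ]
```

View pics/s14z.png

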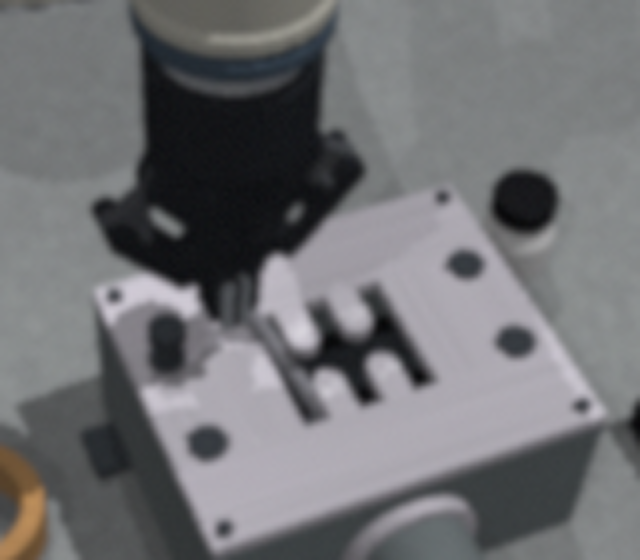

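```bash
python3 -m crank '[[0,0,0,0,0,-0.2,-1],[0,0,0,0,0,-0.2,-1],[0,0,0,0,0,-0.2,-1],[0,0,0,0,0,-0.2,-1],[0,0,0,0,0,-0.2,-1],[0,0,0,0,0,-0.2,-1],[0,0,0,0,0,-0.1,-1],[0,0,0,0,0,0,-1],[0,0,0,0,0,0,-1],[0,0,0,0,0,0,-1]]'
python3 look.py s15 -28 -57 120
```

```text
clock: 19.23
eef_pos: [523.2, 47.1, 119.8]
tcp_rot: [-1.569, 0.001, -1.371]
contact_force: [1.5, 1.5, -1.6]
opening: 0.002
loc [-26.8 -57.7] z 119.8 zdir deg 11.46 F [ 1.5  1.5 -1.6]
tool cm [-0.07 -0.02 -0.11]
```

View pics/s15z.png

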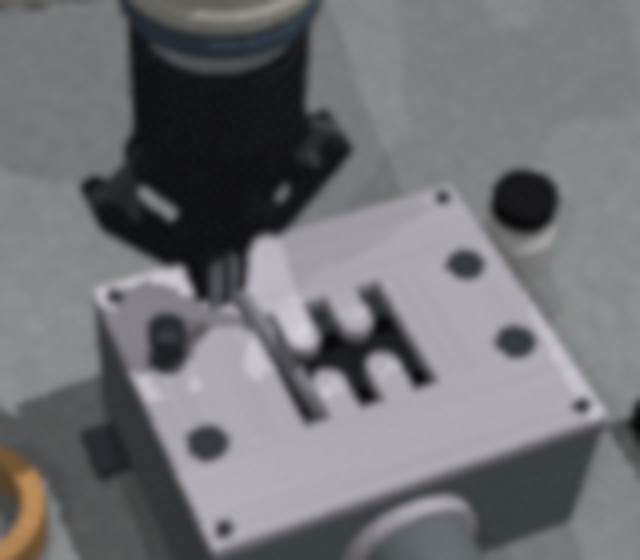

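Not at the hard stop yet, since the force has not risen. I'll push a little further.

```bash
python3 -m crank '[[0,0,0,0,0,-0.1,-1],[0,0,0,0,0,-0.1,-1],[0,0,0,0,0,-0.1,-1],[0,0,0,0,0,-0.1,-1],[0,0,0,0,0,-0.1,-1],[0,0,0,0,0,0,-1],[0,0,0,0,0,0,-1],[0,0,0,0,0,0,-1],[0,0,0,0,0,0,-1],[0,0,0,0,0,0,-1]]'
python3 -c "
from h import *
go(-28,-57,120)"
```

```text
clock: 20.12
eef_pos: [520.8, 46.5, 120.3]
tcp_rot: [-1.563, 0.001, -1.371]
contact_force: [2.7, 0.6, -2.4]
opening: -0.001
loc [-29.4 -57.8] z 120.3 zdir deg 11.45 F [ 2.7  0.6 -2.4]
tool cm [-0.08  0.03  0.14]
```

```bash
python3 -m crank '[[0,0,0,0,0,-0.2,-1],[0,0,0,0,0,-0.2,-1],[0,0,0,0,0,-0.2,-1],[0,0,0,0,0,-0.2,-1],[0,0,0,0,0,-0.2,-1],[0,0,0,0,0,-0.2,-1],[0,0,0,0,0,0,-1],[0,0,0,0,0,0,-1],[0,0,0,0,0,0,-1],[0,0,0,0,0,0,-1]]'
python3 -c "
from h import *
go(-28,-57,120);print(r.sense()['tcp_rot'])"
```

```text
clock: 20.95
eef_pos: [521.5, 45.9, 122.9]
tcp_rot: [-1.536, -0.001, -1.372]
contact_force: [3.5, 1.0, -2.9]
opening: -0.001
loc [-28.8 -58.5] z 122.9 zdir deg 11.4 F [ 3.5  1.  -2.9]
tool cm [-0.15  0.29  0.07]
[-1.53576651e+00 -6.52744770e-04 -1.37180643e+00]
```

The tool no longer advances, so the lever is on the hard stop. I'll retreat and check.

```bash
python3 -m crank '[[0,0,0,0,0,0.6,-1],[0,0,0,0,0,1,-1],[0,0,0,0,0,1,-1],[0,0,0,0,0,1,-1],[0,0,0,0,-1,0.5,-1],[0,0,0,0,-3,0,-1],[0,0,0,0,-3.5,0,-1],[0,0,0,0,-3.5,0,-1],[0,0,0,0,-3.5,0,-1],[0,0,0,0,-3,0,-1]]'
python3 -c "
from h import *
go(60,-57,300)"
python3 -m crank '[[0,0,0,0,-0.5,2.5,-1],[0,0,0,-3.5,0,1.5,-1],[0,0,0,-3.5,0,0,-1],[0,0,0,-3.5,0,0,-1],[0,0,0,-3.5,0,0,-1],[0,0,0,-3.5,0,0,-1],[0,0,0,-3,0,0,-1],[0,0,0,-2,0,0,-1],[0,0,0,0,0,0,-1],[0,0,0,0,0,0,-1]]'
python3 look.py s16 0 0 300;python3 -c "
from h import *
knobimg('pics/s16.png')
cv2.imwrite('pics/t16.png',cams.grab_frame('top'))"
```

```text
clock: 21.78
eef_pos: [557.1, 53.9, 297.2]
tcp_rot: [-1.561, 0.002, -1.371]
contact_force: [0.2, -0.0, 0.1]
opening: 0.003
loc [  7.7 -57.4] z 297.2 zdir deg 11.44 F [ 0.2 -0.   0.1]
tool cm [ 0.   -0.23  5.24]
clock: 22.62
eef_pos: [562.0, 295.6, 313.9]
tcp_rot: [-1.548, -0.001, -1.374]
contact_force: [-1.6, 0.1, -0.4]
opening: 0.001
loc [ 58.6 178.9] z 313.9 zdir deg 11.27 F [-1.6  0.1 -0.4]
tool cm [17.86  1.27 -5.97]
[400.2 170. ] 31.7 [-0.24   0.886] -34.5 109.1
[320.  178.2] 32.4 [-0.412 -0.427] -58.1 -55.1
[380.8 250.8] 30.5 [ 0.951 -0.054] 118.0 -4.5
```

View pics/s16.png

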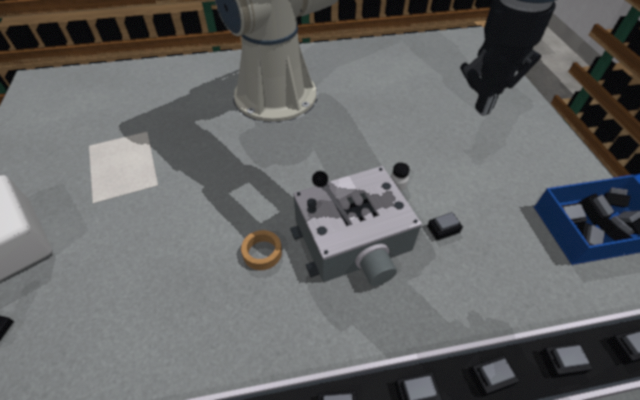

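View pics/t16.png

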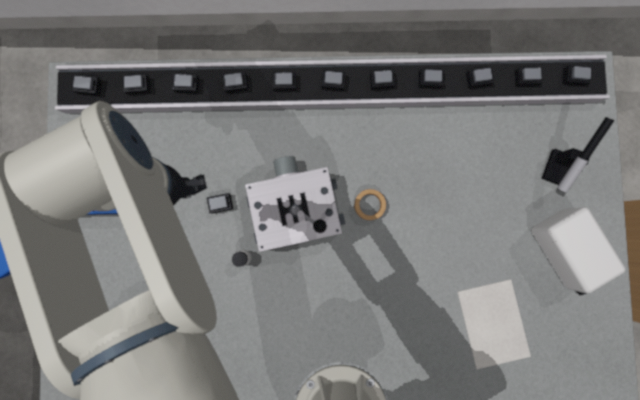

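The scene view shows the knob at (320,178), which gives fore ≈ -0.41 and side ≈ -0.43, so the lever is fully home beside the pin. In the top view the knob is at (320,226). The jar (240,258), unit (219,203) and tape (371,204) are where they were at the start, and the arm is clear.

```bash
python3 -c "
from h import *
knb=knob('top',320,226);print(knb)
from rig import order
print(r.sense()['qvel'].round(3));print(order.sign_off())"
```

```text
(array([-0.409, -0.43 ]), np.float64(-57.7), np.float64(-55.5))
[-0.022 -0.012  0.011 -0.005 -0.002 -0.002]
the job is handed in; nothing more can be done
None
```

The lever is fully home in the near-right outer slot, the one the setup pin marks, and the job is handed in at about 23 s on the robot's clock. With the gripper shut, I pushed the knob into line with the cross track, across to the right, then towards the near side until it stopped.

**Last checks:**
- **Lever:** after the arm backed off, the scene camera gave fore -0.41 and side -0.43. The top camera gave -0.41 and -0.43. The stops are at -0.40 and -0.43, so the small excess is measurement error.
- **Bystanders:** the jar, black unit and tape roll appear at the same pixels as at the start, judged by eye in the top picture.
- **Forces and clearance:** the wrist force stayed under about 5 N at every reading, taken at the end of each move. The arm was clear of everything when I handed in, though it was still settling very slightly (about 0.02 rad/s).

**What disagreed:** in the scene pictures the shut fingertips sat roughly 25–35 mm higher than the TCP and nose length implied. On the first push they rode up on the ball and moved it only about 3 mm. I repeated that push lower and it worked. I did not find the cause of the offset.

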